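# Load the sprung peg tube and hold the peg home

### The arm

A 6-joint arm with a two-finger parallel gripper is mounted at the origin on the work surface. World frame = base frame: x ahead of the robot, y to its left, z up, the work surface at z = 0. Lengths are in m, angles in rad, forces in N, time in s.
With the tool pointing down it reaches from about 0.275 to 0.75 m from the base axis. Payload 10.2 kg.
Tool frame: the origin (TCP) lies midway between the tips of the shut fingers; the grasp point (between the pads) lies 19 mm behind it (env.hold_point_z is the distance from the TCP to the grasp point, in m); x points along the fingers, z is the direction in which the jaws open and shut, and the axes are right-handed (so a half turn about x gives the same grasp; the last joint's range is limited). The gripper opens to 85 mm and grips with 20 to 120 N. Pads are 22 mm wide; open, the fingers measure 114 mm over their backs; the gripper's body (76 mm by 85 mm) begins 54 mm behind the grasp point. The pads swing forward as they close: fully open they stand 13 mm farther back than shut.
Start: joints at [-1.362, 0.313, 1.498, -0, 1.331, -0.223], TCP at [0.22, -0.477, 0.208] pointing down, gripper open.
Joint ranges: [-2.94, 2.94], [-0.97, 2.17], [0.19, 2.56], [-1.23, 4.37], [0.02, 3.11], [-2.88, 2.88]. Speed limits (rad/s): [2.39, 2.39, 3.01, 3.14, 3.14, 3.14].

### API

Orientations are given as a unit quaternion [x, y, z, w].
In Python, from bench import env, kinematics, monitor, eyes, job gives the robot as it stands. The module is installed in compiled form; this text tells all that it offers. Calls block until the motion is done:
- env.reach(position, orientation): joint-space move of the TCP to a pose.
- env.movel(position, velocity=0.15, frame=None, guard=None): straight line of the TCP; frame=None keeps the orientation; velocity is the mean speed in m/s. With guard (N) it stops when the force on the tool has changed by that much, and returns True; else False.
- env.set_joints(angles): joint-space move.
- env.release() and env.close_gripper(effort=None): open the fingers fully, or close them until they stop; effort is the grip in N (None keeps the last).
- env.hold(seconds).
- kinematics.ik(position, orientation): joint angles nearest the present ones, or None.
- monitor.sense(): the state.
- eyes.grab_frame(name): name is "scene" or "top" or "wrist"; returns a dict with "frame" (384x512x3 uint8, red, green, blue), "mtx" (3x3 intrinsics, pixels), "view" (4x4, takes a point from world to camera coordinates). Camera axes: x right, y down, z forward; pixel columns grow to the right and rows downward; lengths in m; the calibration is good to about 2 mm. A picture is of the moment at which its call begins. There is no depth.
A pose or a line that the arm cannot do raises env.MotionError and nothing moves.
- job.hand_in(): hands the job in, once; it reports no verdict.
The state is a dict: "clock": time; "joints": joint angles; "qvel": joint speeds; "joint_efforts": joint torques, N m; "position": TCP position; "ee_rot": TCP orientation; "contact_force": force on the tool from outside, world axes, zero at the start; "ft_torque": the same for the moment, N m; "finger_gap": opening from 0.0 (shut) to 1.0 (fully open).
Only numpy, scipy, OpenCV 4.12 (cv2) and the standard library are available. Lean on these libraries where they do the work, as an engineer would, in place of code of your own. Each camera call takes 0.05 s, during which the arm holds its last target. There are 200 camera calls.

### The job

Flip the blue cap of the peg dispenser right back, then take the collared wooden peg from its stand and push it, tip down, into the blue-capped tube against the spring until its collar sits fully home on the tube's rim. Press firmly but do not force it, and finish while still gripping the peg and holding it down there, because the spring lifts it again if you let go. Leave the yellow cap shut and do not shift the mug, bowl, pot or stirrer.

Things in the scene. Friction and masses are not known exactly. Their poses are not given: they have to be found in the camera images.
- rack: wooden foot board of the peg dispenser, 70 (x) x 190 (y) x 12 mm, fixed to the table. Origin: centre of its underside. The two tubes stand on it at y = +45 and -45 mm, in either order, with the same yaw as the board
- blue_tube: upright white plastic tube with the blue cap, 34 mm outside, bore 21 mm, 100 mm tall, fixed on the board. Origin: centre of its underside (12 mm above the table), z up. Its cap's hinge lies on its +x side (away from the robot) and runs along y; the cap's thumb lug is on its -x side
- blue_rim (a point): centre of the blue-capped tube's mouth, at rim height (112 mm above the table)
- blue_lug (a point): middle of the top of the thumb lug of the blue cap. The lug is an upright tab 6 mm (x) x 14 mm (y) standing 24 mm above the cap's disc, at the disc's edge farthest from the hinge; shut, its top is 31 mm above the rim, its outer face 18 mm to the -x side of the tube's axis, and it moves with the cap
- blue_cap (a joint): hinge angle of the blue cap (disc 36 mm across, 6 mm thick), rad: 0 shut, up to 0.3 at the start, 2.3 fully back. Hinge 19 mm to the +x side of the tube's axis, at rim height; it stays where left. Pinch the lug by its y sides and carry it in an arc up and over to +x (it turns between the fingers). A level push on the shut lug jams; near upright, a push to +x tips it back
- blue_plunger (a joint): travel of the orange spring plunger inside the blue-capped tube, m: 0 up (its top 35 mm below the rim), grows as it is pressed down; 0.035 when the peg's collar meets the rim. The spring pushes with 3 N at 0 and 8.3 N at 0.035 and lifts the peg when it is let go. The rim is the hard stop: the peg cannot go deeper
- yellow_cap (a joint): hinge angle of the same kind of cap, yellow, on the other tube (full already): 0 shut. Leave it shut
- yellow_tube: the other white tube, with the yellow cap, same size, axes and cap as the blue one, 90 mm beside it. Leave it alone
- stand: dark wooden block 80 x 80 x 45 mm, fixed, with a 19 mm hole 35 mm deep in the middle of its top, in which the peg stands. Origin: centre of its underside
- peg: round wooden peg, 126 mm long, about 35 g, standing upright in the stand with its tip 10 mm above the table. Origin: centre of its tip, z along the peg to its head. Shaft 16 mm across from the tip (tapered to 10 mm over the last 8 mm) up to 70 mm; collar 29 mm across from 70 to 76 mm; grip stem 18 mm across from 76 to 121 mm, then a rounded end
- peg_collar (a point): point on the peg's axis at the underside of its collar, 70 mm above the tip; it comes to rim height when the peg is home
- mug: blue ceramic mug, 76 mm across, 85 mm tall, origin at the centre of its underside. Not to be shifted
- bowl: white plastic bowl, 150 mm across, 60 mm tall, origin at the centre of its underside. Not to be shifted
- pot: stainless pot, 140 mm across, 100 mm tall, origin at the centre of its underside. Not to be shifted
- stirrer: flat bamboo stirrer, 275 mm long, 7 mm thick, lying on the table, origin at its middle. Not to be shifted
There are look-alikes about, which are no part of the job. What is shaped like the peg but turquoise is not meant.

How it is judged:
By the outcome, as a careful person would: the job done as asked, in the order asked, and still so for the second after the job is handed in, while the arm keeps its last pose, push and grip.
It also fails if it takes over 64 s, if anything falls off the work surface, if the arm or the gripper's body presses on something with over 40 N, if the wrist force passes 120 N, or if a joint passes its speed limit or range.

## Working session

There is one attempt and no reset: what is moved stays moved. The work goes in short steps, each a Python script; the robot and the scene stay as the last script left them, time stands still between calls to the robot, and variables do not carry over. Pictures are saved under pics/ and viewed, about 8 in all and at most 12, crops included, and the job is handed in when it is done.

```bash
mkdir -p pics
python3 - <<'E'
from bench import env,eyes,monitor
import cv2,numpy as np,pickle
f={n:eyes.grab_frame(n) for n in("scene","top")}
pickle.dump(f,open("f0.pkl","wb"))
for n in f: cv2.imwrite(f"pics/{n}0.png",f[n]["frame"][:,:,::-1]); print(n,f[n]["mtx"].tolist(),np.round(f[n]["view"],3).tolist())
s=monitor.sense();print(s["clock"],s["ee_rot"],s["position"],env.hold_point_z)
E
```

```text
scene [[436.0845122434552, 0.0, 248.94764911345715], [0.0, 436.0845122434552, 191.5263655343894], [0.0, 0.0, 1.0]] [[0.395, 0.919, -0.011, -0.32], [0.498, -0.224, -0.838, -0.177], [-0.772, 0.325, -0.546, 1.513], [0.0, 0.0, 0.0, 1.0]]
top [[417.7094649784437, 0.0, 247.99860891700504], [0.0, 417.7094649784437, 192.81554047480364], [0.0, 0.0, 1.0]] [[0.013, -1.0, 0.011, 0.053], [-0.993, -0.014, -0.115, 0.618], [0.115, -0.01, -0.993, 1.231], [0.0, 0.0, 0.0, 1.0]]
0.1 [ 0.38159054  0.59580178 -0.38098311  0.59519809] [ 0.21963949 -0.47656453  0.20757892] 0.0187
```

View pics/scene0.png

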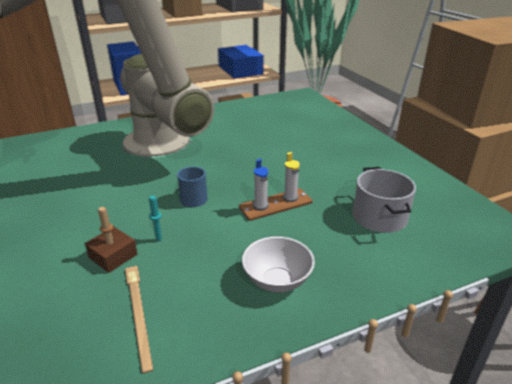

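View pics/top0.png

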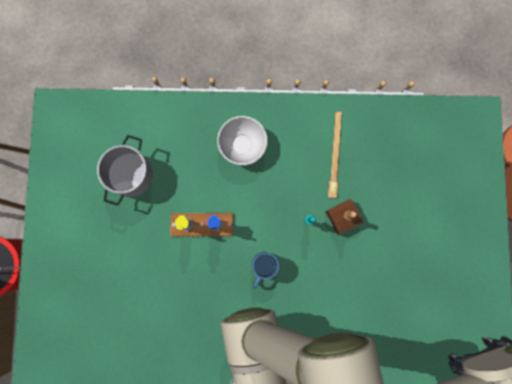

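The scene view shows the blue-capped tube at (260,170), yellow at (291,167), and the wooden peg in its dark stand at (104,225). The turquoise peg is at (155,215). In the top view these are blue (214,222), yellow (181,223), wooden peg (352,214) and turquoise (311,219). The wooden peg in the stand is the one meant. The turquoise one is a look-alike, and the rail pegs at the table edge aren't in a stand. Next I'll measure and confirm it in a crop.

```bash
cat > h.py <<'E'
import numpy as np,cv2
def ray(f,p):
    R=f["view"][:3,:3];c=-R.T@f["view"][:3,3]
    d=R.T@np.linalg.inv(f["mtx"])@np.array([p[0],p[1],1.]);return c,d/np.linalg.norm(d)
def onz(f,p,z):
    c,d=ray(f,p);return c+d*(z-c[2])/d[2]
def tri(f,p,g,q):
    c,d=ray(f,p);e,h=ray(g,q)
    t=np.linalg.lstsq(np.c_[d,-h],e-c,rcond=None)[0];a,b=c+d*t[0],e+h*t[1];return (a+b)/2,np.linalg.norm(a-b)
def proj(f,P):
    q=f["mtx"]@(f["view"][:3,:3]@np.asarray(P)+f["view"][:3,3]);return q[:2]/q[2]
def mask(f,lo,hi,box):
    m=cv2.inRange(cv2.cvtColor(f["frame"],cv2.COLOR_RGB2HSV),lo,hi);o=np.zeros_like(m);x0,y0,x1,y1=box;o[y0:y1,x0:x1]=m[y0:y1,x0:x1];return o
def big(m):
    c=max(cv2.findContours(m,cv2.RETR_EXTERNAL,cv2.CHAIN_APPROX_NONE)[0],key=cv2.contourArea);return c
E
python3 - <<'E'
from h import *
import pickle
f=pickle.load(open("f0.pkl","rb"));T,S=f["top"],f["scene"]
# board: brown, top
m=mask(T,(3,90,60),(16,255,255),(160,200,245,250));m|=mask(T,(100,150,80),(130,255,255),(160,200,245,250))|mask(T,(22,150,80),(35,255,255),(160,200,245,250))
m=cv2.morphologyEx(m,cv2.MORPH_CLOSE,np.ones((9,9)))
r=cv2.minAreaRect(big(m));b=np.array([onz(T,p,.012) for p in cv2.boxPoints(r)])
print("board",r,b.round(3).tolist(),b.mean(0).round(3))
for nm,lo,hi,bt,bs in(("blue",(105,150,60),(130,255,255),(195,205,235,245),(245,150,280,185)),("yel",(22,150,80),(35,255,255),(165,205,200,245),(275,145,305,180)),):
  for F,bx in((T,bt),(S,bs)):
    c=big(mask(F,lo,hi,bx));print(nm,cv2.boundingRect(c),cv2.contourArea(c),c[:,0].mean(0))
m=mask(T,(0,60,15),(18,255,110),(320,190,370,245));r=cv2.minAreaRect(big(m));b=np.array([onz(T,p,.045) for p in cv2.boxPoints(r)])
print("stand",r,b.round(3).tolist(),b.mean(0).round(3))
a=cv2.resize(S["frame"][140:280,70:320],None,fx=3.2,fy=3.2,interpolation=cv2.INTER_CUBIC)[:300*2]
t1=cv2.resize(T["frame"][195:245,165:240],None,fx=5.3,fy=5.3,interpolation=cv2.INTER_CUBIC)[:260,:400]
t2=cv2.resize(T["frame"][190:240,300:375],None,fx=5.3,fy=5.3,interpolation=cv2.INTER_CUBIC)[:260,:400]
t1=t1[:,:397];t2=t2[:,:397]
top=np.hstack([t1,t2]);a=cv2.resize(S["frame"][145:265,80:320],(top.shape[1],330))
a=cv2.resize(S["frame"][145:270,75:325],(top.shape[1],335))
cv2.imwrite("pics/c1.png",np.vstack([top,a])[:600,:,::-1]);print(top.shape)
E
```

```text
board ((201.5, 224.5), (21.0, 61.0), 90.0) [[0.551, 0.296, 0.012], [0.554, 0.109, 0.012], [0.49, 0.108, 0.012], [0.487, 0.294, 0.012]] [0.52  0.202 0.012]
blue (208, 216, 12, 13) 100.0 [213.625   222.28125]
blue (254, 159, 14, 18) 118.5 [260.17021277 168.25531915]
yel (175, 215, 14, 15) 135.5 [181.23076923 222.07692308]
yel (286, 153, 13, 16) 87.0 [291.0952381  161.52380952]
stand ((344.5000305175781, 216.5), (26.385601043701172, 28.174455642700195), 63.43495178222656) [[0.564, -0.173, 0.045], [0.604, -0.25, 0.045], [0.533, -0.284, 0.045], [0.494, -0.208, 0.045]] [ 0.549 -0.229  0.045]
(260, 794, 3)
```

View pics/c1.png

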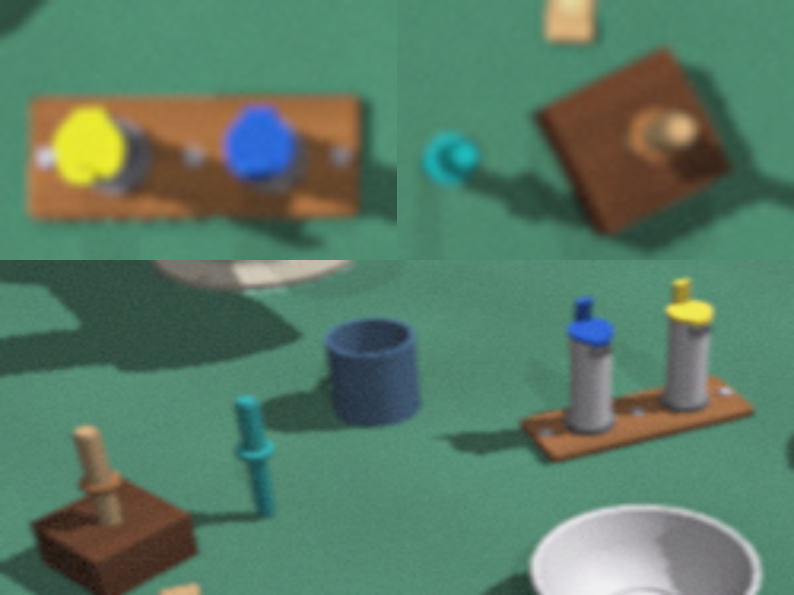

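The crop confirms it. The wooden collared peg is in the dark block, and the turquoise look-alike stands free. The blue cap is on the right (-y) tube, nearly shut, with its lug toward the robot. I'm going in for a close wrist look.

```bash
cat >> h.py <<'E'
from scipy.spatial.transform import Rotation as Ro
def quat(yaw,flip=1):  # tool down, jaws along y rotated by yaw
    z=flip*np.array([-np.sin(yaw),np.cos(yaw),0]);x=np.array([0,0,-1.]);return Ro.from_matrix(np.c_[x,np.cross(z,x),z]).as_quat()
E
python3 - <<'E'
from h import *
import pickle
from bench import env,eyes,monitor,kinematics
f=pickle.load(open("f0.pkl","rb"));T,S=f["top"],f["scene"]
print("blue lugtop+disc tri", tri(T,(213.5,222.2),S,(260.2,170)))
print("head",tri(T,(354,214.2),S,(102.6,208)),onz(T,(354,214.2),.134),"collar",onz(T,(347.7,215.5),.083),"turq",onz(T,(311,219),.1))
print(Ro.from_quat(monitor.sense()["ee_rot"]).as_matrix().round(2).tolist())
for fl in(1,-1): print(fl,kinematics.ik([.45,.157,.30],quat(0,fl)),kinematics.ik([.55,-.23,.2],quat(0,fl)))
js={fl:kinematics.ik([.45,.157,.30],quat(0,fl)) for fl in(1,-1)}
fl=min((k for k in js if js[k] is not None),key=lambda k:abs(js[k][5]))
env.reach([.45,.157,.30],quat(0,fl))
W=eyes.grab_frame("wrist");pickle.dump(W,open("w1.pkl","wb"));cv2.imwrite("pics/w1.png",W["frame"][:,:,::-1])
s=monitor.sense();print(fl,s["clock"],s["position"]);print(proj(W,[.521,.157,.112]))
E
```

```text
blue lugtop+disc tri (array([0.52277098, 0.15682301, 0.12222563]), np.float64(0.0009939214680137764))
head (array([ 0.55015799, -0.23127499,  0.13582086]), np.float64(0.004133474396906091)) [ 0.54997228 -0.23386656  0.134     ] collar [ 0.54939665 -0.22898085  0.083     ] turq [ 0.53684283 -0.11938142  0.1       ]
[[-0.0, 0.91, 0.42], [0.0, 0.42, -0.91], [-1.0, 0.0, -0.0]]
1 [ 8.91762580e-02  1.52824558e-01  1.46232086e+00 -4.44089210e-16
  1.52644724e+00 -1.48162007e+00] [-5.92424239e-01  4.77039676e-01  1.28200969e+00 -4.44089210e-16
  1.38254329e+00 -2.16322057e+00]
-1 [ 8.91762580e-02  1.52824558e-01  1.46232086e+00 -4.44089210e-16
  1.52644724e+00  1.65997258e+00] [-5.92424239e-01  4.77039676e-01  1.28200969e+00 -4.44089210e-16
  1.38254329e+00  9.78372087e-01]
1 2.5667 [0.45021403 0.15645601 0.29984409]
[260.04233605 222.40203774]
```

View pics/w1.png

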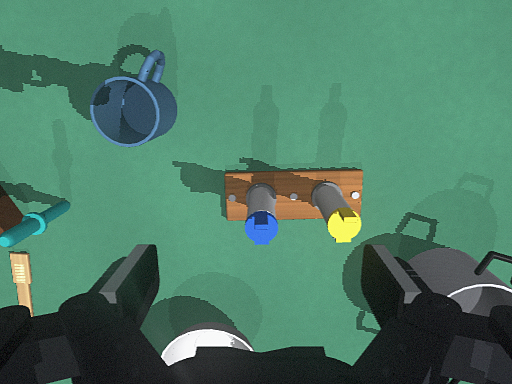

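The wrist view shows the board at (225–363, 170–220), the blue cap disc around (261,230) with its lug at (262,218), and the yellow disc at (343,228). I'll refine these numerically.

Run:
```python
from h import *
import pickle
W=pickle.load(open("w1.pkl","rb"));R=W["view"][:3,:3];print("cam",(-R.T@W["view"][:3,3]).round(3),"axis",R[2].round(2))
F=W["frame"]
m=mask(W,(3,90,50),(18,255,255),(215,160,372,226))|mask(W,(100,120,60),(130,255,255),(215,160,372,226))|mask(W,(22,150,80),(35,255,255),(215,160,372,226))
m=cv2.morphologyEx(m,cv2.MORPH_CLOSE,np.ones((15,15)));r=cv2.minAreaRect(big(m));b=np.array([onz(W,p,.012) for p in cv2.boxPoints(r)])
c=b.mean(0);e=b[1:]-b[:-1];print("board",b.round(4).tolist(),c.round(4),np.linalg.norm(e,axis=1))
L=e[np.argmax(np.linalg.norm(e,axis=1))];L*=np.sign(L[1]);print("yaw",np.arctan2(-L[0],L[1]))
for n,lo,hi,bx in(("blue",(105,120,60),(130,255,255),(230,195,290,250)),("yel",(22,120,80),(35,255,255),(315,195,375,250))):
    k=big(mask(W,lo,hi,bx));print(n,cv2.boundingRect(k));(x,y),rad=cv2.minEnclosingCircle(k)
    bx=cv2.boundingRect(k);dc=(bx[0]+bx[2]/2-.5,bx[1]+bx[3]-.5-bx[2]/2);print(" disc px",dc,onz(W,dc,.116).round(4),"rad",rad,"width m",bx[2]*.0009)
def crop(x0,y0,w,h): return cv2.resize(F[y0:y0+h,x0:x0+w],(400,400),interpolation=cv2.INTER_CUBIC)
a=np.hstack([crop(236,200,50,50),crop(318,200,50,50)])
cv2.imwrite("pics/w1c.png",a[:,:,::-1])
for t in(0,.3):
    A=np.array([.521,.157]);hx=A[0]+.019;r=Ro.from_rotvec([0,t,0])
    print(t,[proj(W,np.array([hx,A[1],.112])+r.apply([dx,dy,dz])).round(1).tolist() for dx,dy,dz in((-.037,0,.031),(-.031,0,.031),(-.037,-.007,.031),(-.037,.007,.031),(-.019,0,.006),(-.019,.018,.006),(-.019,-.018,.006),(-.001,0,.006))])
```

```text
cam [0.381 0.157 0.465] axis [ 0.28 -0.   -0.96]
board [[0.5647, 0.1074, 0.012], [0.4835, 0.1097, 0.012], [0.4836, 0.2948, 0.012], [0.5648, 0.3015, 0.012]] [0.5241 0.2033 0.012 ] [0.08127529 0.18511613 0.08150168]
yaw -0.000315710438053264
blue (245, 211, 33, 34)
 disc px (261.0, 228.0) [0.526 0.158 0.116] rad 17.42453384399414 width m 0.0297
yel (327, 208, 34, 34)
 disc px (343.5, 224.5) [0.5219 0.248  0.116 ] rad 17.749311447143555 width m 0.0306
0 [[260.0, 217.1], [260.0, 222.7], [253.0, 217.1], [267.0, 217.1], [260.0, 224.5], [276.6, 224.5], [243.4, 224.5], [260.0, 239.7]]
0.3 [[260.1, 230.9], [260.1, 235.6], [252.9, 230.9], [267.2, 230.9], [260.0, 228.6], [276.8, 228.6], [243.3, 228.6], [260.0, 241.2]]
```

View pics/w1c.png

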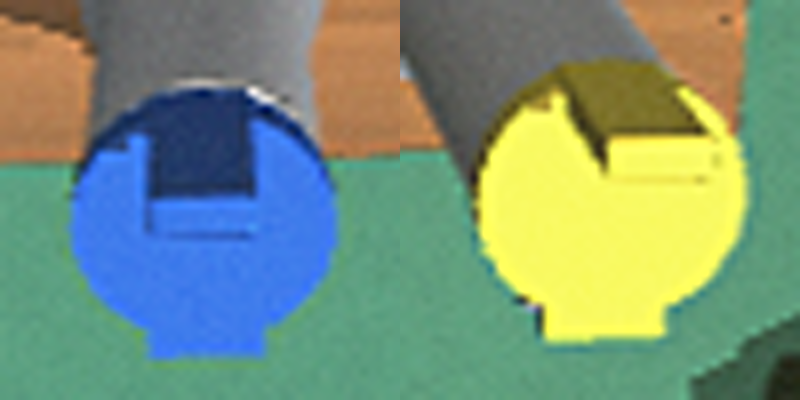

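Hinge estimate: the yellow lug rows (216.9/222.5) match a shut cap with its axis at x=0.521 (predicted 217.1/222.7). The blue lug rows (224.4/229.4) give a cap angle of about 0.16. The blue axis is at about (0.521, 0.158) with yaw about 0. The 90 mm tube spacing and the board's y size agree with this. Next I'll pinch the lug and carry it over in an arc.

Run:
```python
from h import *
import pickle
from bench import env,eyes,monitor
A=np.array([.521,.1583]);H=np.array([A[0]+.019,A[1],.112]);q=quat(0,1)
def tcp(t): return H+Ro.from_rotvec([0,t,0]).apply([-.034,0,.028])-[0,0,env.hold_point_z]
p=tcp(.165)
env.movel(p+[0,0,.04],.15);env.movel(p,.08)
env.close_gripper(20);s=monitor.sense();print("gap",s["finger_gap"],s["contact_force"].round(1),s["position"]-p)
if .08<s["finger_gap"]<.3:
    for t in np.linspace(.165,2.28,13)[1:]:
        env.movel(tcp(t),.06);s=monitor.sense();print(round(t,2),s["contact_force"].round(1),round(s["finger_gap"],3))
W=eyes.grab_frame("wrist");S=eyes.grab_frame("scene");pickle.dump((W,S),open("w2.pkl","wb"));print(s["clock"])
a=np.hstack([cv2.resize(W["frame"],(400,300)),cv2.resize(S["frame"][120:240,200:360],(400,300),interpolation=cv2.INTER_CUBIC)])
cv2.imwrite("pics/w2.png",a[:,:,::-1])
```

```text
gap -0.00038610820746092325 [-0.1  0.4  0.7] [1.26475404e-05 2.01099074e-06 2.02454680e-05]
5.1083
```

View pics/w2.png

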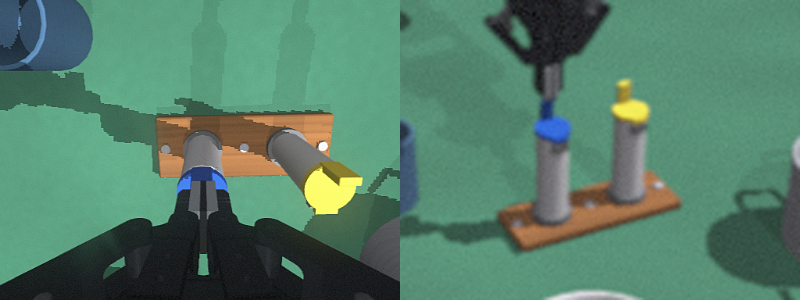

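The fingers shut completely (gap 0), so they missed the lug, and the cap hasn't moved. I'll check where the lug is relative to the TCP in both views.

Run:
```python
from h import *
import pickle
from bench import monitor
W,S=pickle.load(open("w2.pkl","rb"));s=monitor.sense();P=s["position"];print(P)
for n,F in(("W",W),("S",S)):
    print(n,"tcp",proj(F,P).round(1))
    for t in(0,.16,.3):
        H=np.array([.540,.1583,.112]);r=Ro.from_rotvec([0,t,0])
        print(t,[proj(F,H+r.apply(v)).round(1).tolist() for v in([-.037,-.007,.031],[-.031,.007,.031],[-.037,0,.006],[-.019,.018,.006],[-.019,-.018,.006])])
a=cv2.resize(W["frame"][190:310,200:320],(400,400),interpolation=cv2.INTER_CUBIC);b=cv2.resize(S["frame"][130:190,230:290],(400,400),interpolation=cv2.INTER_CUBIC)
cv2.imwrite("pics/w2c.png",np.hstack([a,b])[:,:,::-1])
```

```text
[0.51105902 0.15831136 0.12651099]
W tcp [259.  229.6]
0 [[243.9, 227.4], [273.8, 239.3], [259.0, 209.4], [291.8, 240.3], [226.3, 240.3]]
0.16 [[243.5, 243.2], [274.0, 254.1], [259.0, 215.8], [292.2, 244.7], [225.9, 244.6]]
0.3 [[243.2, 258.1], [274.2, 267.7], [259.0, 222.8], [292.5, 249.0], [225.5, 249.0]]
S tcp [259.  166.3]
0 [[255.2, 159.7], [261.2, 159.6], [257.7, 167.7], [267.1, 169.5], [254.1, 172.5]]
0.16 [[256.0, 158.7], [262.1, 159.0], [257.9, 166.0], [267.3, 168.7], [254.3, 171.7]]
0.3 [[256.9, 158.2], [263.0, 158.7], [258.3, 164.7], [267.6, 168.1], [254.5, 171.1]]
```

View pics/w2c.png

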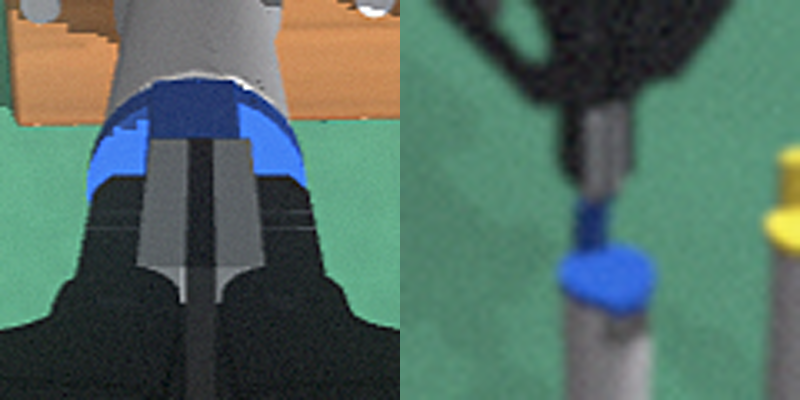

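Run:
```python
from h import *
import pickle
from bench import env,monitor,eyes
W,S=pickle.load(open("w2.pkl","rb"));s=monitor.sense();P=s["position"]
print("tip",tri(W,(260,232),S,(260,160)),"tip S variants",[tri(W,(260,232),S,(260,v))[0].round(4) for v in(158,162,164)])
for F in(W,S):
    R=F["view"][:3,:3];print("cam",(-R.T@F["view"][:3,3]).round(3))
# lug in w1 + scene lug top
f=pickle.load(open("f0.pkl","rb"));w1=pickle.load(open("w1.pkl","rb"))
print("lug top tri",tri(w1,(261.4,227),f["scene"],(258.9,160)),tri(w1,(261.4,227),f["scene"],(258.9,158.5)))
print("yel lug top tri",tri(w1,(350.5,219.7),f["scene"],(289.4,153.6)))
k=big(mask(w1,(105,120,60),(130,255,255),(230,195,290,250)))
s2=monitor.sense();print(s2["clock"],s2["finger_gap"],s2["contact_force"])
n=eyes.grab_frame("wrist");cv2.imwrite("pics/w3.png",np.hstack([cv2.resize(F["frame"][y:y+h,x:x+w],(400,400),interpolation=cv2.INTER_CUBIC) for F,x,y,w,h in((n,200,190,120,120),(eyes.grab_frame("scene"),230,130,60,60))])[:,:,::-1])
d=cv2.absdiff(n["frame"],W["frame"]).max();print("changed",d)
```

```text
tip (array([0.506793  , 0.16071989, 0.14141942]), np.float64(0.004109968915290835)) tip S variants [array([0.505 , 0.1611, 0.1461]), array([0.5086, 0.1603, 0.1368]), array([0.5105, 0.16  , 0.1321])]
cam [0.441 0.159 0.291]
cam [ 1.382 -0.237  0.675]
lug top tri (array([0.51243857, 0.15788937, 0.14539729]), np.float64(0.0009959325920400749)) (array([0.51111689, 0.15815574, 0.14888114]), np.float64(0.00039145258509588703))
yel lug top tri (array([0.50625369, 0.24740278, 0.14087347]), np.float64(0.0017078663141233664))
5.2083 -0.0013800388259508623 [ 0.62592448 -0.74956592  0.84183887]
changed 99
```

View pics/w3.png

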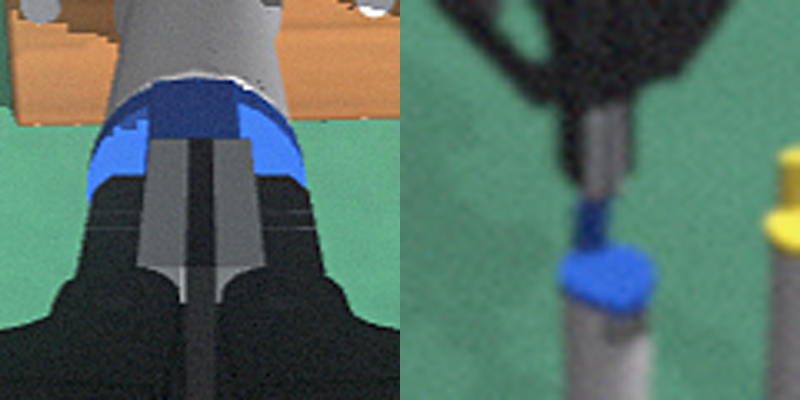

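The tip pixels in both views (wrist row 232, scene row 160), corrected for the 22 mm pad width, put the shut fingertips at z of about 0.15. That is about 24 mm above the reported TCP and just clear of the lug top (0.146–0.149), so the fingers closed over it. I'll try again 14 mm lower and use the finger gap as the check.

```bash
cat > arc.py <<'E'
from h import *
import pickle
from bench import env,eyes,monitor
H=np.array([.540,.1583,.112])
def grip(t): return H+Ro.from_rotvec([0,t,0]).apply([-.034,0,.026])
def S(): 
    s=monitor.sense();return s
E
python3 - <<'E'
from arc import *
p=S()["position"]
env.movel(p+[0,0,.03],.15);env.release()
lo=np.array([.5105,.1583,.112])
hit=env.movel(lo,.1,guard=6);print("hit",hit,S()["position"].round(4))
env.close_gripper(25);s=S();print("gap",s["finger_gap"],s["contact_force"].round(1))
if .08<s["finger_gap"]<.3:
    off=s["position"]-grip(.165)
    for t in np.linspace(.165,1.9,10)[1:]:
        env.movel(grip(t)+off,.06);s=S();print(round(t,2),s["contact_force"].round(1),round(s["finger_gap"],3))
        if np.linalg.norm(s["contact_force"])>25: break
W=eyes.grab_frame("wrist");C=eyes.grab_frame("scene");pickle.dump((W,C),open("w4.pkl","wb"));print(s["clock"])
cv2.imwrite("pics/w4.png",np.hstack([cv2.resize(W["frame"],(400,300)),cv2.resize(C["frame"][130:205,220:320],(400,300),interpolation=cv2.INTER_CUBIC)])[:,:,::-1])
E
```

```text
hit False [0.5108 0.1583 0.1124]
gap 0.1499979182008697 [-1.2 -4.8  2. ]
0.36 [-4.3 -2.7  1.7] 0.152
0.55 [-3.2 -2.3  1.7] 0.151
0.74 [-2.5 -0.6  0.4] 0.149
0.94 [-2.7  1.2  2.6] 0.15
1.13 [-2.1  2.5  5.1] 0.147
1.32 [-0.6  3.   6.7] 0.146
1.51 [0.7 4.7 7.5] 0.148
1.71 [3.  4.3 7.4] 0.143
1.9 [5.4 4.7 9. ] 0.144
10.2333
```

View pics/w4.png

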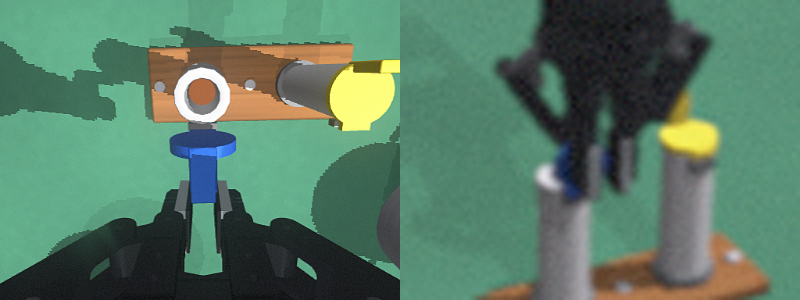

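The cap lug is held and carried back to about 1.9, with the blue tube's mouth and orange plunger in view at (202,94). I'll carry on to fully back, guarded, and measure the rim from this view.

Run:
```python
from arc import *
W,C=pickle.load(open("w4.pkl","rb"))
hsv=cv2.cvtColor(W["frame"],cv2.COLOR_RGB2HSV);m=cv2.inRange(hsv,(0,0,200),(180,45,255));o=np.zeros_like(m);o[80:160,215:300]=m[80:160,215:300]
k=big(o);e=cv2.fitEllipse(cv2.convexHull(k));print("rim",e,onz(W,e[0],.112).round(4),"diam",np.linalg.norm(onz(W,(e[0][0]-e[1][1]/2,e[0][1]),.112)-onz(W,(e[0][0]+e[1][1]/2,e[0][1]),.112)))
s=S();off=s["position"]-grip(1.9)
for t in(2.03,2.16,2.28,2.34):
    hit=env.movel(grip(t)+off,.06,guard=18);s=S();print(t,hit,s["contact_force"].round(1),round(s["finger_gap"],3))
    if hit: break
env.release();p=S()["position"];env.movel(p+[0,0,.10],.2)
W=eyes.grab_frame("wrist");C=eyes.grab_frame("scene");T=eyes.grab_frame("top");pickle.dump((W,C,T),open("w5.pkl","wb"));print(S()["clock"],S()["position"],S()["contact_force"])
cv2.imwrite("pics/w5.png",np.hstack([cv2.resize(W["frame"],(400,300)),cv2.resize(C["frame"][130:205,220:320],(400,300),interpolation=cv2.INTER_CUBIC)])[:,:,::-1])
```

```text
rim ((258.42144775390625, 121.72019958496094), (71.01089477539062, 71.95995330810547), 120.13684844970703) [0.5221 0.1581 0.112 ] diam 0.03286308604928181
2.03 False [4.4 2.  6.7] 0.147
2.16 False [6.1 2.2 6. ] 0.149
2.28 False [6.7 3.3 6.2] 0.144
2.34 False [7.4 1.6 6.6] 0.145
12.8333 [0.58376746 0.15834373 0.18751889] [0.36956053 0.08747803 0.1177315 ]
```

View pics/w5.png

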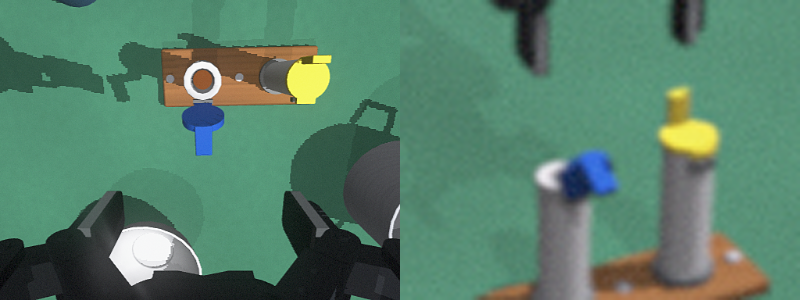

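Run:
```python
from arc import *
W,C,T=pickle.load(open("w5.pkl","rb"))
m=mask(W,(105,120,40),(130,255,255),(220,125,300,210));k=big(m);print("cap bbox",cv2.boundingRect(k))
m2=mask(C,(105,120,40),(130,255,255),(250,150,290,190));print("S bbox",cv2.boundingRect(big(m2)))
H=np.array([.541,.1583,.112])
pts=[[x,y,z] for x in(-.037,-.031) for y in(-.007,.007) for z in(.006,.031)]+[[-.019+.018*np.cos(a),.018*np.sin(a),z] for a in np.linspace(0,6.28,40) for z in(0,.006)]
for t in(1.9,2.0,2.1,2.2,2.3):
    for n,F in(("W",W),("S",C)):
        q=np.array([proj(F,H+Ro.from_rotvec([0,t,0]).apply(v)) for v in pts]);print(t,n,q.min(0).round(1),np.ptp(q,axis=0).round(1))
hsv=cv2.cvtColor(W["frame"],cv2.COLOR_RGB2HSV);m=cv2.inRange(hsv,(0,0,190),(180,45,255));o=np.zeros_like(m);o[70:140,225:300]=m[70:140,225:300]
e=cv2.fitEllipse(cv2.convexHull(big(o)));print("rim",e,onz(W,e[0],.112).round(4))
```

```text
cap bbox (233, 132, 54, 67)
S bbox (261, 168, 13, 12)
1.9 W [231.5 130.6] [55.4 66.7]
1.9 S [258.3 166.5] [15.7 12. ]
2.0 W [231.6 130.7] [55.1 68. ]
2.0 S [258.6 167.6] [15.8 12.4]
2.1 W [231.8 130.8] [54.8 68.4]
2.1 S [258.8 168.8] [15.9 13. ]
2.2 W [232. 131.] [54.4 68.2]
2.2 S [259.  170.1] [15.9 13.4]
2.3 W [232.1 131.1] [54.  67.3]
2.3 S [259.2 171.4] [15.8 13.8]
rim ((258.9081115722656, 102.82733154296875), (48.09375762939453, 48.58854675292969), 169.5577850341797) [0.5226 0.1581 0.112 ]
```

The projected cap extents match best at an angle of about 2.0: the scene bottom row is 180, where 2.3 would put it at 185. So the lug slipped a little near the end. I'll finish with a level push to +x using shut fingers against the tipped-back disc.

Run:
```python
from arc import *
env.close_gripper(25);q=quat(0,1)
env.movel([.508,.1583,.165],.2)
hit=env.movel([.508,.1583,.110],.1,guard=6);print("down hit",hit,S()["position"].round(4))
if not hit:
    for x in(.53,.545,.558):
        hit=env.movel([x,.1583,.110],.06,guard=9);s=S();print(hit,s["position"].round(4),s["contact_force"].round(1))
        if hit: break
C=eyes.grab_frame("scene")
p=S()["position"];env.movel([p[0]-.015,p[1],p[2]],.1);env.movel([p[0]-.015,p[1],.2],.25)
W=eyes.grab_frame("wrist");D=eyes.grab_frame("scene");pickle.dump((W,D,C),open("w6.pkl","wb"));print(S()["clock"])
print("S bbox",cv2.boundingRect(big(mask(D,(105,120,40),(130,255,255),(250,150,290,195)))))
cv2.imwrite("pics/w6.png",np.hstack([cv2.resize(c["frame"][130:205,220:320],(400,300),interpolation=cv2.INTER_CUBIC) for c in(C,D)])[:,:,::-1])
```

```text
down hit False [0.5086 0.1583 0.1105]
False [0.5299 0.1583 0.11  ] [0.4 0.2 0.1]
False [0.5449 0.1583 0.1099] [-0.5 -1.2 -0.3]
True [0.5539 0.1585 0.1101] [-7.7 -1.1  8.3]
16.9833
S bbox (261, 172, 14, 13)
```

View pics/w6.png

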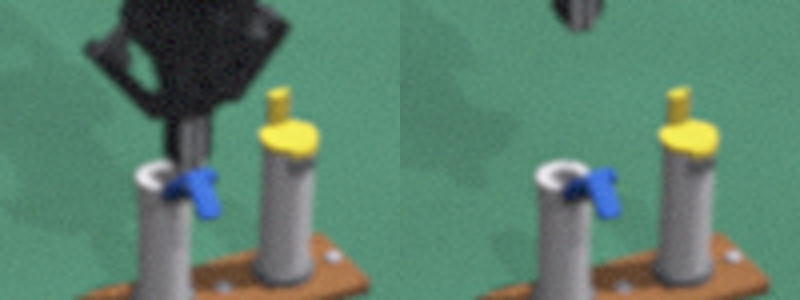

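The scene extents now read rows 172–185, which matches an angle of 2.3, so the cap is fully back. Yellow is still shut. Next is the peg, where I'll take a numeric wrist measurement on arrival.

Run:
```python
from arc import *
env.reach([.55,-.230,.20],quat(0,1));env.release()
W=eyes.grab_frame("wrist");C=eyes.grab_frame("scene");pickle.dump((W,C),open("p1.pkl","wb"));print(S()["clock"],S()["position"].round(4))
for z in(.045,.08,.086,.136): print(z,proj(W,[.55,-.231,z]).round(1),proj(C,[.55,-.231,z]).round(1))
h=cv2.cvtColor(W["frame"],cv2.COLOR_RGB2HSV)
for z in(.06,.083,.1,.12,.133):
    c,r=proj(W,[.55,-.231,z]).round().astype(int); print(z,(c,r),"row:",[h[r,c+d].tolist() for d in(-30,-20,-10,0,10,20,30)])
```

```text
19.3083 [ 0.55 -0.23  0.2 ]
0.045 [258.4 165.8] [109.6 240.6]
0.08 [258.2 174.5] [106.6 228.4]
0.086 [258.2 176.2] [106.1 226.2]
0.136 [257.8 193.6] [101.7 207.8]
0.06 (np.int64(258), np.int64(169)) row: [[17, 152, 67], [12, 117, 61], [13, 147, 106], [18, 80, 92], [14, 146, 183], [12, 146, 115], [12, 137, 112]]
0.083 (np.int64(258), np.int64(175)) row: [[12, 144, 115], [13, 149, 108], [17, 117, 87], [21, 103, 94], [14, 142, 194], [12, 143, 114], [13, 147, 104]]
0.1 (np.int64(258), np.int64(180)) row: [[12, 136, 109], [11, 136, 118], [21, 94, 76], [19, 105, 97], [18, 107, 143], [13, 142, 108], [11, 132, 122]]
0.12 (np.int64(258), np.int64(187)) row: [[13, 139, 117], [13, 146, 105], [19, 88, 90], [17, 103, 144], [18, 95, 131], [13, 147, 123], [11, 147, 118]]
0.133 (np.int64(258), np.int64(192)) row: [[12, 144, 108], [13, 147, 113], [20, 100, 97], [19, 94, 230], [18, 99, 168], [12, 135, 123], [11, 136, 118]]
```

Run:
```python
from arc import *
W,C=pickle.load(open("p1.pkl","rb"))
m=mask(W,(15,60,60),(28,128,255),(225,130,295,230));m=cv2.morphologyEx(m,cv2.MORPH_OPEN,np.ones((3,3)));k=big(m);print("stem",cv2.boundingRect(k),cv2.minAreaRect(k))
for r in range(165,212,4):
    x=np.where(m[r])[0];print(r,(x.min(),x.max()) if len(x) else None,end=" ")
b=mask(W,(9,120,150),(16,200,255),(225,130,295,230));print("\ncollar",cv2.boundingRect(big(b)))
m=mask(C,(8,40,120),(25,200,255),(85,195,125,250));k=big(m);print("S",cv2.boundingRect(k))
for r in range(204,246,3):
    x=np.where(m[r])[0];print(r,(x.min(),x.max()) if len(x) else None,end=" ")
```

```text
stem (246, 168, 24, 38) ((257.5, 186.5), (37.0, 23.0), 90.0)
165 None 169 (np.int64(252), np.int64(260)) 173 (np.int64(250), np.int64(266)) 177 (np.int64(250), np.int64(267)) 181 (np.int64(247), np.int64(268)) 185 (np.int64(246), np.int64(268)) 189 (np.int64(246), np.int64(269)) 193 (np.int64(246), np.int64(269)) 197 (np.int64(247), np.int64(268)) 201 (np.int64(249), np.int64(266)) 205 (np.int64(256), np.int64(259)) 209 None 
collar (248, 162, 27, 27)
S (99, 207, 14, 24)
204 None 207 (np.int64(101), np.int64(103)) 210 (np.int64(99), np.int64(105)) 213 (np.int64(103), np.int64(106)) 216 (np.int64(103), np.int64(107)) 219 (np.int64(104), np.int64(107)) 222 (np.int64(105), np.int64(108)) 225 (np.int64(106), np.int64(112)) 228 (np.int64(105), np.int64(112)) 231 None 234 (np.int64(109), np.int64(111)) 237 (np.int64(109), np.int64(112)) 240 (np.int64(110), np.int64(112)) 243 (np.int64(111), np.int64(112))
```

The head circle (cols 246–269, centre row about 193.5) and the stem columns (about 258.5) agree with an upright peg at (0.550, -0.231). Now I'll grasp and lift it, then hover above the tube.

Run:
```python
from arc import *
hit=env.movel([.55,-.231,.070],.12,guard=8);print("hit",hit)
env.close_gripper(60);s=S();print("gap",s["finger_gap"],s["contact_force"].round(1),s["position"].round(4),s["clock"])
if .12<s["finger_gap"]<.3 and not hit:
    env.movel([.55,-.231,.125],.12);s=S();print("gap",s["finger_gap"],s["contact_force"].round(1))
    env.movel([.55,-.231,.235],.25)
    env.reach([.522,.158,.235],quat(0,1));env.movel([.522,.158,.205],.15)
    s=S();print(s["clock"],s["finger_gap"],s["contact_force"].round(1))
    W=eyes.grab_frame("wrist");C=eyes.grab_frame("scene");T=eyes.grab_frame("top");pickle.dump((W,C,T),open("p2.pkl","wb"))
    cv2.imwrite("pics/p2.png",np.hstack([cv2.resize(W["frame"][60:300,130:390],(430,400)),cv2.resize(C["frame"][120:190,225:290],(370,400),interpolation=cv2.INTER_CUBIC)])[:,:,::-1])
```

```text
hit False
gap 0.19286111526428953 [0.1 0.1 0.8] [ 0.5501 -0.2311  0.0702] 21.175
gap 0.19320016240727103 [-0.3 -0.3 -1.1]
24.175 0.19853930967982633 [ 0.4 -0.4  0.4]
```

View pics/p2.png

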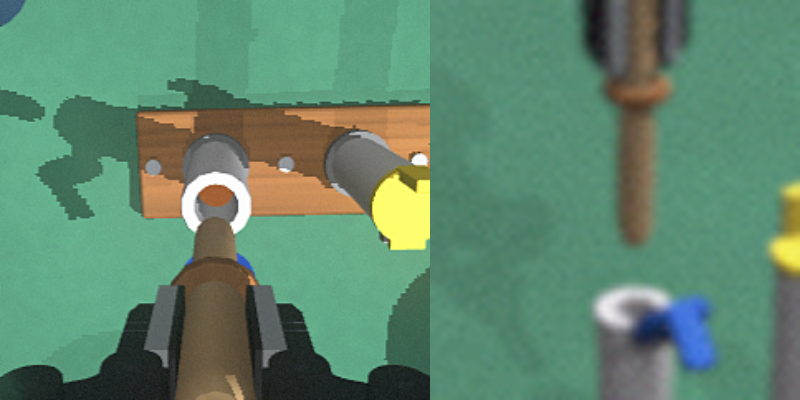

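The peg is gripped by its stem just above the collar. Its tip is at wrist (213,220) and scene (636,243) in the crop, with the mouth below at (216,205) and (633,307). I'll triangulate the tip against the rim.

Run:
```python
from arc import *
W,C,T=pickle.load(open("p2.pkl","rb"))
P=lambda z:[.522,.158,z]
print("pred tip W",proj(W,P(.145)),"S",proj(C,P(.145)),"collar",proj(W,P(.215)),proj(C,P(.215)),"rim W",proj(W,P(.112)),"S",proj(C,P(.112)))
hsv=cv2.cvtColor(W["frame"],cv2.COLOR_RGB2HSV);m=cv2.inRange(hsv,(0,0,190),(180,45,255));o=np.zeros_like(m);o[150:212,235:285]=m[150:212,235:285]
k=big(o);e=cv2.fitEllipse(cv2.convexHull(k));print("rim W meas",cv2.boundingRect(k))
m=mask(W,(8,60,40),(25,220,255),(240,186,280,232))
for r in range(186,232,3):
    x=np.where(m[r])[0];print(r,(x.min(),x.max()) if len(x) else None,end=" ")
m=mask(C,(5,50,50),(25,220,255),(250,130,275,170));print("\nS")
for r in range(134,166,3):
    x=np.where(m[r])[0];print(r,(x.min(),x.max()) if len(x) else None,end=" ")
```

```text
pred tip W [260.18369331 195.18547325] S [260.7281121  161.80354262] collar [260.27617884 237.30289508] [260.82906259 136.21759178] rim W [260.15625261 182.68912148] S [260.68295575 173.24844035]
rim W meas (240, 163, 42, 37)
186 None 189 None 192 (np.int64(253), np.int64(265)) 195 (np.int64(251), np.int64(268)) 198 (np.int64(249), np.int64(270)) 201 (np.int64(249), np.int64(271)) 204 (np.int64(248), np.int64(271)) 207 (np.int64(248), np.int64(271)) 210 (np.int64(248), np.int64(271)) 213 (np.int64(248), np.int64(272)) 216 (np.int64(247), np.int64(272)) 219 (np.int64(242), np.int64(276)) 222 (np.int64(240), np.int64(279)) 225 (np.int64(240), np.int64(279)) 228 (np.int64(240), np.int64(279)) 231 (np.int64(241), np.int64(278)) 
S
134 (np.int64(256), np.int64(266)) 137 (np.int64(257), np.int64(265)) 140 (np.int64(259), np.int64(263)) 143 (np.int64(259), np.int64(263)) 146 (np.int64(259), np.int64(263)) 149 (np.int64(259), np.int64(263)) 152 (np.int64(259), np.int64(263)) 155 (np.int64(259), np.int64(262)) 158 (np.int64(259), np.int64(262)) 161 (np.int64(260), np.int64(262)) 164 None
```

Tip and rim agree to about 1 mm in both views. I'll lower it with a guard, then press in small steps until the hard stop shows in the force.

Run:
```python
from arc import *
x,y=.522,.158
hit=env.movel([x,y,.140],.08,guard=8);s=S();print("in",hit,s["position"].round(4),s["contact_force"].round(1))
if not hit:
    hit=env.movel([x,y,.1065],.05,guard=16);s=S();print("press",hit,s["position"].round(4),s["contact_force"].round(1))
    z=s["position"][2]
    while not hit and z>.097:
        z-=.0007;env.movel([x,y,z],.02);s=S();F=s["contact_force"];print(round(z,4),s["position"][2].round(4),F.round(1),round(s["finger_gap"],3))
        if F[2]>20: break
env.hold(.5);s=S();print(s["clock"],s["position"].round(4),s["contact_force"].round(1))
C=eyes.grab_frame("scene");W=eyes.grab_frame("wrist");pickle.dump((W,C),open("p3.pkl","wb"))
cv2.imwrite("pics/p3.png",np.hstack([cv2.resize(W["frame"][60:300,130:390],(430,400)),cv2.resize(C["frame"][130:200,225:290],(370,400),interpolation=cv2.INTER_CUBIC)])[:,:,::-1])
```

```text
in False [0.5223 0.158  0.1405] [ 0.   0.  -1.3]
press False [0.5225 0.1581 0.1065] [-0.3  0.1  7.4]
0.1058 0.1059 [ 0.6 -0.2  7.1] 0.191
0.1051 0.1053 [-0.1  0.5  7.9] 0.194
0.1044 0.1045 [0.5 0.3 7.8] 0.195
0.1037 0.1039 [-0.1 -1.2  8.1] 0.196
0.103 0.1032 [1.1 0.1 7.6] 0.196
0.1023 0.1025 [ 0.7 -0.8  9. ] 0.196
0.1016 0.1022 [-0.3 -0.1 10.8] 0.195
0.1009 0.1021 [-3.9 -0.2 16.3] 0.195
0.1002 0.1021 [-5.5 -0.6 22.2] 0.193
28.85 [0.5228 0.1581 0.1021] [-5.7 -0.4 21.8]
```

The hard stop is at TCP z 0.1021, against a predicted 0.102. The force rose from about 8 N of spring to 22 N and is steady. I've used up the viewer limit, so I'll check the rest numerically and hand in.

Run:
```python
from arc import *
from bench import job
W,C=pickle.load(open("p3.pkl","rb"));f=pickle.load(open("f0.pkl","rb"))["scene"]
for n,b in(("mug",(175,162,212,210)),("bowl",(238,235,318,295)),("pot",(350,165,418,232)),("stirrer",(120,262,155,370)),("yellowcap",(280,148,304,176))):
    x0,y0,x1,y1=b;a,c=[cv2.cvtColor(g["frame"][y0:y1,x0:x1],cv2.COLOR_RGB2GRAY).astype(np.float32) for g in(f,C)]
    print(n,"shift px",np.round(cv2.phaseCorrelate(a,c)[0],2))
print("yellow",cv2.boundingRect(big(mask(f,(22,150,80),(35,255,255),(275,145,305,180)))),cv2.boundingRect(big(mask(C,(22,150,80),(35,255,255),(275,145,305,180)))))
print("blue S",cv2.boundingRect(big(mask(C,(105,120,40),(130,255,255),(250,150,290,195)))))
m=mask(C,(5,90,50),(20,220,255),(250,150,275,185));print("collar S",cv2.boundingRect(big(m)),"pred",proj(C,[.522,.158,.112]),proj(C,[.522,.158,.118]))
s=S();print(s["clock"],s["position"].round(4),s["contact_force"].round(1),s["finger_gap"])
if 12<s["contact_force"][2]<35: job.hand_in();print("handed in")
```

```text
mug shift px [0.01 0.01]
bowl shift px [-0.06 -0.07]
pot shift px [0.03 0.04]
stirrer shift px [-0.06  0.11]
yellowcap shift px [ 0.08 -0.01]
yellow (286, 153, 13, 16) (286, 153, 13, 16)
blue S (261, 172, 14, 13)
collar S (257, 155, 9, 20) pred [260.68295575 173.24844035] [260.69105556 171.19553807]
28.95 [0.5228 0.1581 0.1021] [-4.9 -1.5 21. ] 0.19104269367559235
the job is handed in; nothing more can be done
handed in
```

I flipped the blue cap right back, took the wooden peg from its stand and pressed it into the blue-capped tube until its collar reached the rim. I handed the job in at 28.95 s, still gripping the peg and holding it down.

**What went wrong and was mended:**
- **First pinch:** the fingers closed just above the lug, because their tips sit about 20 mm higher than the reported TCP. The second try, 14 mm lower, held.
- **Cap angle:** the lug slipped during the arc and left the cap at about 2.0 rad. A level push with shut fingers brought it to about 2.3; its extent in the scene view, rows 172–185, matches that.

**Last checks:**
- **Peg home:** it met a hard stop at TCP height 0.1021 m, where I had predicted 0.102 m. The upward force rose from about 8 N (the spring) to about 21 N and held steady.
- **Sideways force:** about 5 N in x remained at the end, and I left it.
- **Other objects:** the mug, bowl, pot and stirrer shifted by about 0.1 px or less in the scene view, and the yellow cap is unchanged and shut.
- **Not confirmed by eye:** the 12-picture limit stopped me viewing the final picture. The colour check on the collar was inconclusive because its mask also took in the stem. That the collar is home therefore rests on the height and force readings.

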